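# Ready the spice mill

## Robot

A 6-joint arm with a two-finger parallel gripper is mounted at the origin on the work surface. World frame = base frame: x ahead of the robot, y to its left, z up, the work surface at z = 0. Lengths are in m, angles in rad, forces in N, time in s.
With the tool pointing down it reaches from about 0.35 to 0.85 m from the base axis. Payload 8.1 kg.
Tool frame: the origin (TCP) lies on the centre line of the jaws, within the pads' length; the fingertips stand 17 mm ahead of it and the grasp point (between the pads) lies 2 mm behind it; z points along the fingers, y is the line along which they close (so a half turn about z gives the same grasp; the last joint's range is limited). The gripper opens to 93 mm and grips with 3 to 60 N. Pads are 15 mm wide; open, the fingers measure 128 mm over their backs; the gripper's body (75 mm by 188 mm) begins 65 mm behind the grasp point.
Start: joints at [-1.201, 0.13, 1.488, -0, 1.523, -0.085], TCP at [0.264, -0.539, 0.236] pointing down, gripper open.
Joint ranges: [-2.96, 2.96], [-0.89, 2.26], [0.02, 2.5], [-1.34, 4.48], [0, 2.73], [-2.66, 2.66]. Speed limits (rad/s): [2.39, 2.39, 2.79, 3.14, 3.14, 3.14].

## Interface

Orientations are given as a rotation vector (axis times angle).
In Python, from plant import telemetry, viewer, order gives the robot as it stands.
- The arm moves only by the tool send_rows, never from a script. Its argument "plan" is a list that holds one entry, the list of rows, each a list of 5 numbers: the closure, from -1 (fully open) to 1 (shut), then the shift along the world's x, y, z normalised to -1 to 1, where 1 is 0.2 m, then the turn about the world's z normalised to -1 to 1, where 1 is 60 degrees. A call has 1 to 20 rows; each row is the pose to reach, as a shift and turn from the pose commanded when the call began; what a row does not reach only later rows make up. A row lasts 1/12 s, in which the tool goes at most 41.7 mm and 7.16 degrees, less where a joint would pass 70% of its speed; a pose out of reach is approached as far as the arm can. A call with a number of a shift or a turn outside -1 to 1 is refused whole. A call with a gripper value outside its range is refused whole. The fingers move at their own pace and stop on an object; "force" is the grip in N (left out, the last holds). Time passes only in rows, so rows that repeat a pose let the fingers close. It gives the time, the measured TCP pose, the force, the opening and the grip force at its end, in the units of the state.
- telemetry.read_state(): the state, without advancing time (a new reading comes with each control period).
- viewer.read_camera(name): name is "scene" or "top"; returns (picture, depth): 400x640x3 uint8, blue, green, red; 400x640 float32, m along the optical axis (not along the pixel's ray), 0 where there is no reading.
- viewer.calibration(name): a dict with "camera_matrix" (3x3 intrinsics, pixels), "extrinsics" (4x4, takes a point from camera to world coordinates). Camera axes: x right, y up, looking along -z (the intrinsics and any distortion apply to the point x, -y, -z); pixel columns grow to the right and rows downward; lengths in m; the calibration is good to about 2 mm. A picture is of the moment at which its call begins. calibration takes no time and is no camera call.
- order.close_job(): hands the job in; it is judged then, once.
The state is a dict: "t": time; "q": joint angles; "dq": joint speeds; "joint_torque": joint torques, N m; "tool_pos": TCP position; "orientation": TCP orientation; "force": force on the tool from outside, world axes, zero at the start; "wrist_torque": the same for the moment, N m; "opening": finger opening in m; "gripper_force": force on a finger pad.
Only numpy, scipy, OpenCV 4.12 (cv2) and the standard library are available. Lean on these libraries where they do the work, as an engineer would, in place of code of your own. Each camera call takes 0.05 s, during which the arm holds its last target. There are 200 camera calls.

## Task

Get the spice mill ready for grinding: slide its loose steel catch drawer fully home in the bay at the foot of the mill, and turn the lock collar under the hopper by its lever, clockwise seen from above, right round to the locked mark. Only when the drawer is home and the collar is locked, pull the hopper's shutter fully open. Leave the jars and other things on the worktop standing where they are.

Things in the scene. Friction and masses are not known exactly. Their poses are not given: they have to be found in the camera images.
- mill: Spice mill, fixed, 185 x 130 x 270 high, +x to its rear (bay faces -x), z up. Origin: on the collar's vertical axis, worktop height. Low grey base 68 high from x = -95 to 90; grey housing on it from x = -58 (chute hood to -69); above it the collar, then the clear hopper (98 across, top 264, lid button 270)
- bay_mouth (a point): Middle of the drawer bay's mouth, worktop height, at x = -95 of the mill; axes as the mill's. Bay 73 wide, 56 high, 105 deep, no floor (the drawer slides on the worktop), straight back along the mill's +x
- drawer: Catch drawer: open steel box 96 (x) x 66 (y) x 50 high, walls 4. Front plate 84 wide, 60 high at x = -48 to -53; pull lip 44 wide to x = -67 at height 27. 0.15 to 0.31 kg; can be gripped across its 66. Origin: centre of the box's underside. Goes in +x end first; fully home, the plate lies flat on the base's front and the origin is at x = -47, y = 0 of the mill
- collar (a joint): Lock collar's angle, rad: 0 unlocked (white line on the lever at the two short marks), 1.22 locked (at the one long mark, against a stop). Grows clockwise seen from above. Stays where left; takes about 2.5 N at the lever's post
- lever_knob (a point): On the lever's upright black post (18 across, from 184 to 238 above the worktop), at height 222, 100 from the collar axis. Seen from the axis it lies 130 degrees from the mill's +x towards its +y, less the collar's angle. The lever's arm runs under it, top at 186
- locked_mark (a point): Point 100 from the collar axis, 215 above the worktop, straight over the line of the one long white mark: the post's axis passes through it when the collar is locked
- shutter (a joint): How far the hopper's shutter is pulled out, m: 0 shut, 0.035 fully open (stop). Slides towards the mill's -y; stays where left, takes about 3 N
- shutter_fin (a point): Middle of the upright steel fin at the outer end of the shutter plate, on the mill's right side (-y): 8 thick (y), 36 wide (x), its top 240 and the plate under it 202 above the worktop. This point is 222 above the worktop, 92 from the collar axis when shut
- salt_box: open square white ceramic salt box, 85 x 85 x 45, walls 6; a bystander, only looks a little like the drawer. Origin: centre of underside
- jar_wide: glass storage jar with steel lid, 84 across, 115 high. Bystander. Origin: centre of underside
- jar_tall: glass storage jar with steel lid, 72 across, 150 high. Bystander. Origin: centre of underside
- oil_can: waisted steel oil dispenser, 72 across, 170 high. Bystander. Origin: centre of underside
- shaker: spice shaker with red lid, 54 across, 110 high. Bystander. Origin: centre of underside
- pepper_mill: turned dark wooden pepper mill, 56 across, 150 high. Bystander. Origin: centre of underside
- spoon: wooden spoon lying flat, 220 long. Bystander

How it is judged:
By the outcome, as a careful person would: the job done as asked, in the order asked, and still so for the second after the job is handed in, with the robot touching nothing.
It also fails if it takes over 72 s, if anything falls off the work surface, if the arm or the gripper's body presses on something with over 40 N, if the wrist force passes 120 N, or if a joint passes its speed limit or range.

## Working session

There is one attempt and no reset: what is moved stays moved. The work goes in short steps, Python scripts to look and compute and a tool call to move; the robot and the scene stay as the last step left them, time stands still between calls to the robot, and variables do not carry over. Pictures are saved under pics/ and viewed, at most 10 in all, crops included, and the job is handed in when it is done.

Besides the shell and the picture viewer there is one more tool, called by a JSON object that holds its "fn" and its "kwargs". send_rows: Moves the arm, as the interface text tells. Scaled input: -1 to 1 covers 0.2 m each way for a shift and 60 degrees each way for a turn. Its arguments: {"type":"object","properties":{"plan":{"type":"array"},"force":{"type":"number"}},"required":["plan"]}

```bash
mkdir -p pics
cat > h.py <<'E'
import numpy as np, cv2, sys
sys.path.insert(0,'.')
from plant import telemetry, viewer, order
def cloud(n):
    im,d=viewer.read_camera(n); c=viewer.calibration(n); K=np.array(c["camera_matrix"]);E=np.array(c["extrinsics"])
    v,u=np.mgrid[0:d.shape[0],0:d.shape[1]]
    P=np.stack([(u-K[0,2])/K[0,0]*d,-(v-K[1,2])/K[1,1]*d,-d],-1)
    W=P@E[:3,:3].T+E[:3,3]; W[d==0]=np.nan
    return im,d,W
E
python3 - <<'E'
from h import *
for n in("scene","top"):
    im,d,W=cloud(n); cv2.imwrite(f'pics/{n}0.png',im); np.save(f'{n}0.npy',W)
    c=viewer.calibration(n); print({k:np.round(v,3).tolist() if not isinstance(v,str) else v for k,v in c.items()})
    print((d>0).mean())
s=telemetry.read_state();print(s)
E
ls
```

```text
{'camera_matrix': [[424.063, 0.0, 317.236], [0.0, 424.063, 197.799], [0.0, 0.0, 1.0]], 'extrinsics': [[0.186, -0.75, 0.634, 1.359], [0.983, 0.149, -0.111, -0.14], [-0.011, 0.644, 0.765, 1.066], [0.0, 0.0, 0.0, 1.0]]}
0.99608203125
{'camera_matrix': [[438.381, 0.0, 317.456], [0.0, 438.381, 201.651], [0.0, 0.0, 1.0]], 'extrinsics': [[0.005, 0.997, -0.073, 0.537], [-1.0, 0.005, -0.003, -0.031], [-0.003, 0.073, 0.997, 1.289], [0.0, 0.0, 0.0, 1.0]]}
0.99602734375
{'t': 0.1, 'q': array([-1.20141556e+00,  1.31127031e-01,  1.48916652e+00, -1.43477249e-05,
        1.52296781e+00, -8.54082174e-02]), 'dq': array([-0.00070081, -0.00265114, -0.00122206, -0.00037483, -0.00048753,
        0.00044548]), 'joint_torque': array([ 8.51833011e-04, -5.61343932e+01, -4.93093586e+01,  7.70249683e-02,
        2.92715494e-02, -2.81410018e-05]), 'tool_pos': array([ 0.26340186, -0.53856059,  0.2346697 ]), 'orientation': array([-3.05911121e+00, -7.07869305e-01,  3.93004605e-04]), 'force': array([ 0.10362621, -0.2519227 ,  0.22881858]), 'wrist_torque': array([-0.04448943,  0.00564254,  0.01324285]), 'gripper_force': 0.0, 'opening': 0.09290856429088527}
h.py
pics
scene0.npy
top0.npy
```

View pics/scene0.png

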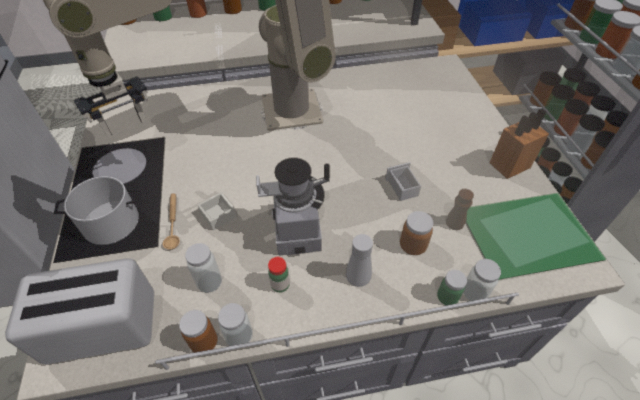

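View pics/top0.png

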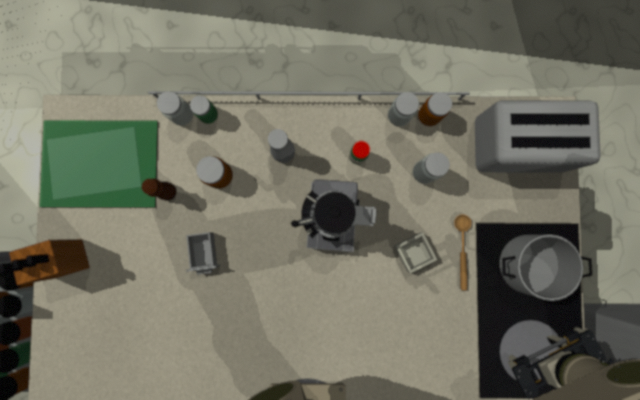

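Scene: mill at about (297,205), drawer (403,182), salt box (213,209). Top: mill hopper (335,213), lever post about (296,223), fin (372,215), drawer (202,253), salt box (417,254); the bay faces the robot (down in the top picture).

Run:
```python
from h import *
t=cv2.imread('pics/top0.png'); s=cv2.imread('pics/scene0.png')
a=cv2.resize(t[170:280,270:400],None,fx=3.0,fy=3.0,interpolation=3); b=cv2.resize(t[225:285,170:235],None,fx=5,fy=5,interpolation=3)
c=cv2.resize(s[145:260,245:340],None,fx=2.6,fy=2.6,interpolation=3)
o=np.zeros((600,800,3),np.uint8); o[:a.shape[0],:a.shape[1]]=a; o[:b.shape[0],400:400+b.shape[1]]=b; o[300:300+c.shape[0],400:400+c.shape[1]]=c[:300]
cv2.imwrite('pics/crop.png',o)
W=np.load('top0.npy'); W2=np.load('scene0.npy')
def show(n,pts,A=W):
    print(n,[np.round(A[v,u],3).tolist() for u,v in pts])
show('hop',[(335,213),(325,205),(345,205),(345,222)]); show('lever',[(296,223),(297,223),(295,222)]); show('fin',[(372,215),(373,210),(372,220)]); show('drawer',[(202,253),(191,236),(213,236)])
# worktop-near cloud: drawer points from both views
for A in (W,W2):
    m=(A[...,2]>0.03)&(A[...,2]<0.07)&(abs(A[...,1]-.29)<.12)&(abs(A[...,0]-.41)<.12)
    p=A[m]; 
    if len(p): print(len(p),p.min(0),p.max(0),cv2.minAreaRect(p[:,:2].astype(np.float32)))
    # fin pts: height .225-.245 ; post ; base
    for lo,hi in((.21,.25),(.25,.28),(.055,.075)):
        m=(A[...,2]>lo)&(A[...,2]<hi)&(abs(A[...,1]+.06)<.2)&(abs(A[...,0]-.5)<.15)
        p=A[m]; print(lo,len(p), p.min(0).round(3),p.max(0).round(3), cv2.minAreaRect(p[:,:2].astype(np.float32)))
```

```text
hop [[0.585, -0.069, 0.271], [0.604, -0.045, 0.27], [0.604, -0.092, 0.27], [0.564, -0.092, 0.263]]
lever [[0.562, 0.023, 0.238], [0.562, 0.021, 0.241], [0.564, 0.026, 0.238]]
fin [[0.582, -0.159, 0.235], [0.594, -0.161, 0.241], [0.57, -0.159, 0.237]]
drawer [[0.479, 0.308, 0.007], [0.528, 0.34, 0.013], [0.529, 0.277, 0.008]]
374 [0.42057244 0.25568627 0.03001444] [0.52873842 0.34347603 0.06764052] ((0.47665512561798096, 0.2989112138748169), (0.10956349968910217, 0.08185616135597229), 4.127429485321045)
0.21 115 [ 0.555 -0.166  0.211] [0.599 0.036 0.243] ((0.5766873955726624, -0.0652245506644249), (0.03367369994521141, 0.2029208242893219), 3.169548988342285)
0.25 1358 [ 0.541 -0.116  0.258] [ 0.637 -0.02   0.274] ((0.5887483358383179, -0.06761302053928375), (0.09609118849039078, 0.09590336680412292), 44.72096633911133)
0.055 643 [ 0.489 -0.137  0.062] [0.648 0.004 0.075] ((0.5731379985809326, -0.06671704351902008), (0.1309523731470108, 0.15876466035842896), 85.93643188476562)
350 [0.43028974 0.25377732 0.03004735] [0.52985619 0.34167163 0.06648615] ((0.4820011556148529, 0.2975895404815674), (0.09955596923828125, 0.08344215899705887), 3.171053647994995)
0.21 321 [ 0.552 -0.169  0.21 ] [0.633 0.034 0.25 ] ((0.5955334305763245, -0.06668540090322495), (0.07539161294698715, 0.20487971603870392), 3.1344308853149414)
0.25 858 [ 0.537 -0.118  0.25 ] [ 0.638 -0.021  0.274] ((0.5882062315940857, -0.06959924101829529), (0.09657599776983261, 0.0979032889008522), 33.36227035522461)
0.055 45 [ 0.499 -0.138  0.064] [ 0.65  -0.004  0.072] ((0.5788999199867249, -0.06858428567647934), (0.13086123764514923, 0.15103372931480408), 85.81613159179688)
```

View pics/crop.png

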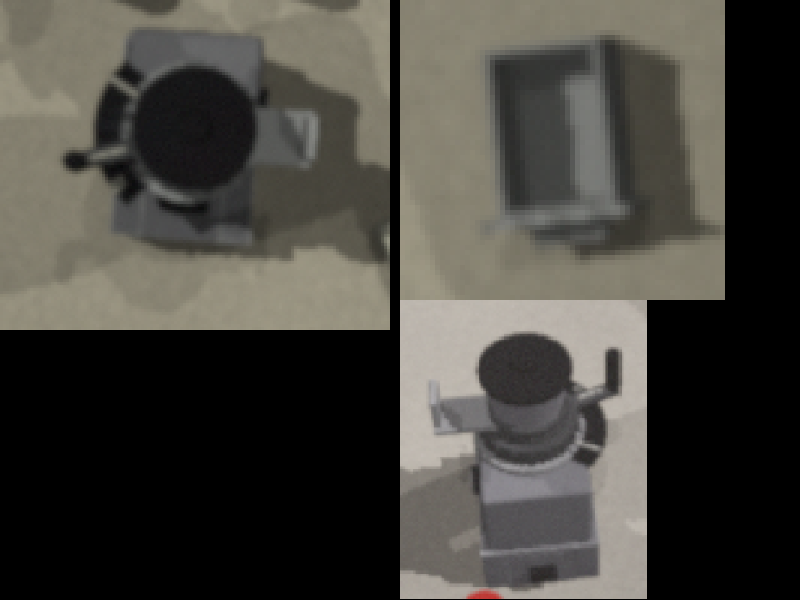

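Zoom: the plate is on the drawer's robot side, so it is already pointing into the bay. The lever post sits at about (75,160) in the crop, between the two short marks and the long mark at (122,82). The fin is at (310,135).

Run:
```python
from h import *
T=np.load('top0.npy'); S=np.load('scene0.npy')
def sel(A,x,y,z):
    p=A.reshape(-1,3); m=np.all([(p[:,i]>r[0])&(p[:,i]<r[1]) for i,r in enumerate((x,y,z))],0); return p[m]
def rect(p): 
    b=cv2.boxPoints(cv2.minAreaRect(p[:,:2].astype(np.float32))); return b.round(4).tolist()
for n,A in(('top',T),('scene',S)):
    p=sel(A,(.40,.6),(.2,.4),(.035,.056)); print(n,'drawer rim',len(p),rect(p))
    # side walls: lines fit per side
    q=p[p[:,0]>.45]; c=np.median(q[:,1])
    for lo in(1,-1):
        r=q[(q[:,1]-.3)*lo>.02]
        if len(r)>5:
            k=np.polyfit(r[:,0],r[:,1],1); print(' side',lo,len(r),'yaw',np.degrees(np.arctan(k[0])).round(2),'y@.48',np.polyval(k,.48).round(4),'z',r[:,2].mean().round(3))
    p=sel(A,(.40,.45),(.2,.4),(.05,.065)); 
    if len(p)>4: k=np.polyfit(p[:,1],p[:,0],1); print(' plate',len(p),'yaw',np.degrees(np.arctan(-k[0])).round(2),'x',p[:,0].mean(),p[:,1].min(),p[:,1].max(),p[:,2].max())
    p=sel(A,(.4,.75),(-.2,.1),(.06,.074)); print(' base',len(p),rect(p))
    h=sel(A,(.5,.7),(-.13,0),(.2615,.267)); (c,r)=cv2.minEnclosingCircle(h[:,:2].astype(np.float32)); print(' hopper',len(h),c,r)
    f=sel(A,(.54,.64),(-.2,-.14),(.225,.245)); print(' fin',len(f),f.mean(0),rect(f),f[:,2].max())
    l=sel(A,(.5,.65),(0,.06),(.228,.245)); print(' post',len(l),l.mean(0),l.min(0),l.max(0))
    o=sel(A,(.62,.85),(-.2,.2),(.09,.18))
    g=np.zeros((46,80),np.uint8); g[((o[:,0]-.62)/.005).astype(int),((o[:,1]+.2)/.005).astype(int)]=255
    k,_,st,ce=cv2.connectedComponentsWithStats(cv2.dilate(g,np.ones((3,3))))
    for i in range(1,k): print('  obst x',(st[i,1]*.005+.62),st[i,3]*.005,'y',st[i,0]*.005-.2,st[i,2]*.005)
```

```text
top drawer rim 281 [[0.41920000314712524, 0.33469998836517334], [0.42969998717308044, 0.2540999948978424], [0.5422999858856201, 0.2687000036239624], [0.5317999720573425, 0.34929999709129333]]
 side 1 99 yaw 3.89 y@.48 0.3333 z 0.047
 side -1 87 yaw 7.21 y@.48 0.2711 z 0.047
 plate 78 yaw 6.67 x 0.4412968856000063 0.256384629433986 0.33689862168412144 0.06472627103110362
 base 668 [[0.4828000068664551, -0.12520000338554382], [0.7458999752998352, -0.15960000455379486], [0.76419997215271, -0.019600000232458115], [0.5011000037193298, 0.014800000004470348]]
 hopper 1075 (0.588435709476471, -0.06788630038499832) 0.048872727900743484
 fin 59 [ 0.58180468 -0.16198804  0.23877119] [[0.5647000074386597, -0.1655000001192093], [0.5986999869346619, -0.16779999434947968], [0.5993000268936157, -0.15960000455379486], [0.5652999877929688, -0.15729999542236328]] 0.24338914347851048
 post 45 [0.56200702 0.02827193 0.23859577] [0.55478402 0.02097052 0.23096363] [0.56944315 0.03556959 0.24348689]
  obst x 0.62 0.065 y -0.14500000000000002 0.16
  obst x 0.735 0.065 y -0.17500000000000002 0.06
  obst x 0.7
[... 471 characters left out ...]
3000149726868, -0.1412000060081482], [0.6837999820709229, -0.010700000450015068], [0.508400022983551, 0.002199999988079071]]
 hopper 690 (0.5880993008613586, -0.0684061124920845) 0.050240788608789444
 fin 48 [ 0.5838785  -0.16440726  0.23647283] [[0.5631999969482422, -0.16680000722408295], [0.598800003528595, -0.1695999950170517], [0.5995000004768372, -0.16169999539852142], [0.5637999773025513, -0.15880000591278076]] 0.24154999638517305
 post 35 [0.56346588 0.02632822 0.23552383] [0.55233906 0.01888626 0.22807301] [0.57116462 0.03394578 0.24095265]
  obst x 0.62 0.07 y -0.15000000000000002 0.165
  obst x 0.735 0.065 y -0.18000000000000002 0.065
  obst x 0.75 0.065 y 0.03999999999999998 0.065
```

{"fn": "send_rows", "kwargs": {"plan": [[[-1, 0.17, 0.25, 0, -0.05], [-1, 0.34, 0.5, 0, -0.1], [-1, 0.51, 0.75, 0, -0.2], [-1, 0.68, 1, 0, -0.3], [-1, 0.68, 1, 0, -0.327], [-1, 0.68, 1, 0, -0.327]]]}}

```text
t: 0.6
tool_pos: [0.4005, -0.3363, 0.2352]
orientation: [-3.136, -0.173, 0.0]
force: [-0.0, -0.3, -0.1]
opening: 0.0928
gripper_force: 0.0
```

{"fn": "send_rows", "kwargs": {"plan": [[[-1, 0, 0.2, 0, 0], [-1, 0, 0.4, 0, 0], [-1, 0, 0.6, 0, 0], [-1, 0, 0.8, 0, 0], [-1, 0, 1, 0, 0]]]}}

```text
t: 1.02
tool_pos: [0.3989, -0.1372, 0.2352]
orientation: [-3.136, -0.176, 0.001]
force: [1.0, 0.2, 0.6]
opening: 0.0931
gripper_force: 0.0
```

{"fn": "send_rows", "kwargs": {"plan": [[[-1, 0, 0.2, 0, 0], [-1, 0, 0.4, 0, 0], [-1, 0, 0.6, 0, 0], [-1, 0, 0.8, 0, 0], [-1, 0, 1, 0, 0]]]}}

```text
t: 1.43
tool_pos: [0.3989, 0.0628, 0.2355]
orientation: [3.137, 0.176, 0.0]
force: [1.6, 0.2, -0.3]
opening: 0.0929
gripper_force: 0.0
```

{"fn": "send_rows", "kwargs": {"plan": [[[-1, 0.06, 0.2, 0, 0], [-1, 0.12, 0.4, 0, 0], [-1, 0.18, 0.6, 0, 0], [-1, 0.24, 0.8, 0, 0], [-1, 0.3, 1, 0, 0], [-1, 0.3, 1, 0, 0], [-1, 0.3, 1, 0, 0], [-1, 0.3, 1, 0, 0]]]}}

```text
t: 2.1
tool_pos: [0.4591, 0.2607, 0.2349]
orientation: [3.136, 0.178, -0.002]
force: [-0.5, -0.1, -0.4]
opening: 0.0928
gripper_force: 0.0
```

{"fn": "send_rows", "kwargs": {"plan": [[[-1, 0, 0.19, 0, 0], [-1, 0, 0.19, -0.2, 0], [-1, 0, 0.19, -0.4, 0], [-1, 0, 0.19, -0.6, 0], [-1, 0, 0.19, -0.75, 0], [-1, 0, 0.19, -0.9, 0], [-1, 0, 0.19, -1, 0], [-1, 0, 0.19, -1, 0], [0, 0, 0.19, -1, 0], [0, 0, 0.19, -1, 0], [0, 0, 0.19, -1, 0], [0, 0, 0.19, -1, 0], [0, 0, 0.19, -1, 0], [0, 0, 0.19, -1, 0], [0, 0, 0.19, -1, 0], [0, 0, 0.19, -1, 0]]], "force": 20}}

```text
t: 3.43
tool_pos: [0.4609, 0.2997, 0.0377]
orientation: [-3.135, -0.177, -0.005]
force: [-1.2, -2.0, 7.7]
opening: 0.0661
gripper_force: 19.9
```

Run:
```python
from h import *
s=telemetry.read_state();print(s['tool_pos'],s['opening'],s['gripper_force'])
im,d,W=cloud('top'); cv2.imwrite('pics/grip.png',cv2.resize(im[160:300,150:400],None,fx=3,fy=3,interpolation=3))
```

```text
[0.46091346 0.29974615 0.03766995] 0.06613622075499853 19.936656653881073
```

View pics/grip.png

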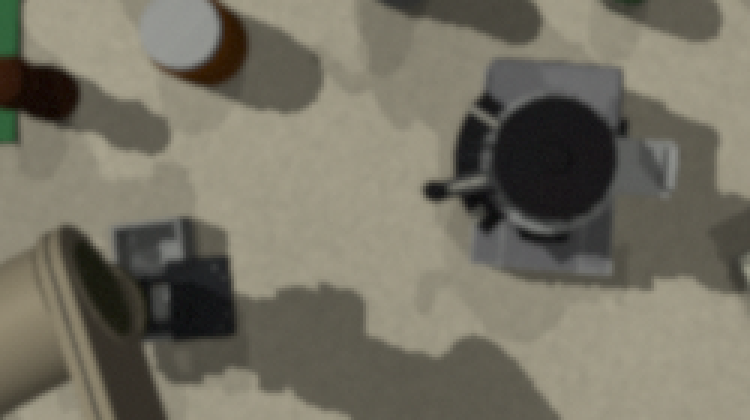

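The top view shows the drawer gripped between its side walls, with the box front at (150,240) still ahead of the gripper. The 66 mm opening matches.

{"fn": "send_rows", "kwargs": {"plan": [[[0, 0, 0, 0.05, 0], [0, 0, 0, 0.1, 0], [0, 0, 0, 0.15, 0], [0, 0, 0, 0.15, 0], [0, -0.05, -0.1, 0.15, -0.05], [0, -0.1, -0.2, 0.15, -0.1], [0, -0.15, -0.35, 0.15, -0.15], [0, -0.2, -0.5, 0.15, -0.175], [0, -0.25, -0.65, 0.15, -0.175], [0, -0.3, -0.8, 0.15, -0.175], [0, -0.3, -0.9, 0.15, -0.175], [0, -0.3, -0.9, 0.15, -0.175]]]}}

```text
t: 4.48
tool_pos: [0.3989, 0.1161, 0.0655]
orientation: [3.138, -0.115, 0.0]
force: [0.3, 0.1, -2.5]
opening: 0.0661
gripper_force: 19.9
```

{"fn": "send_rows", "kwargs": {"plan": [[[0, 0, -0.1, 0, 0], [0, 0, -0.25, 0, 0], [0, 0, -0.4, 0, 0], [0, 0, -0.55, 0, 0], [0, 0, -0.7, 0, 0], [0, 0, -0.8, 0, 0], [0, 0, -0.87, 0, 0], [0, 0, -0.87, 0, 0], [0, 0, -0.87, 0, 0], [0, 0, -0.87, 0, 0]]]}}

```text
t: 5.32
tool_pos: [0.3997, -0.0543, 0.0657]
orientation: [-3.139, 0.112, -0.0]
force: [-0.5, 0.2, -2.5]
opening: 0.0658
gripper_force: 19.9
```

Run:
```python
from h import *
s=telemetry.read_state();print(s['tool_pos'],s['orientation'],s['opening'],s['gripper_force'],s['force'])
im,d,W=cloud('scene'); im2,_,T=cloud('top')
for n,A in(('s',W),('t',T)):
    p=A.reshape(-1,3); m=(p[:,0]>.41)&(p[:,0]<.487)&(abs(p[:,1]+.06)<.06)&(p[:,2]>.055)&(p[:,2]<.085); q=p[m]
    print(n,len(q)); 
    if len(q)>5: print(q.min(0),q.max(0),cv2.boxPoints(cv2.minAreaRect(q[:,:2].astype(np.float32))))
a=cv2.resize(im2[170:290,260:410],None,fx=2.6,fy=2.6,interpolation=3); b=cv2.resize(im[120:260,240:380],None,fx=2.8,fy=2.8,interpolation=3)
o=np.zeros((400,790,3),np.uint8); o[:a.shape[0],:a.shape[1]]=a; o[:b.shape[0],395:395+b.shape[1]]=b; cv2.imwrite('pics/pre.png',o)
```

```text
[ 0.39968424 -0.05434802  0.06566704] [-3.13914675e+00  1.11549931e-01 -7.90335555e-05] 0.06579862754198762 19.90246742963791 [-0.45479573  0.21091967 -2.54198924]
s 0
t 102
[ 0.42689571 -0.0873132   0.05504058] [ 0.4784084  -0.0238456   0.08245019] [[ 0.42680007 -0.08702774]
 [ 0.47608292 -0.08879234]
 [ 0.4784084  -0.02384559]
 [ 0.42912555 -0.022081  ]]
```

View pics/pre.png

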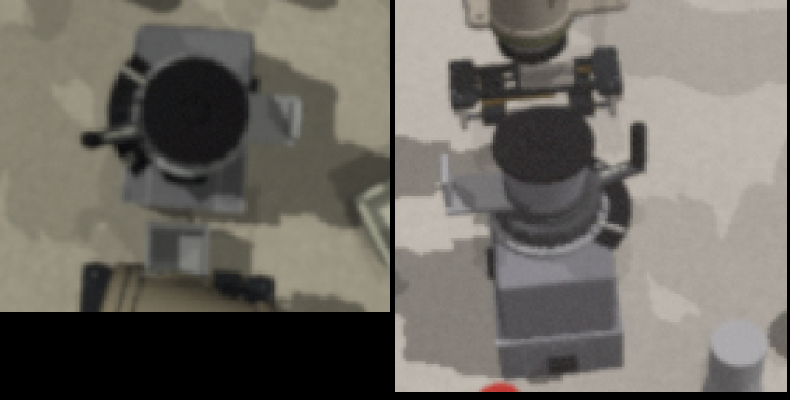

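The drawer (crop 178,250) is in front of the bay. It sits about 3 mm to the mill's left of the bay line and its yaw matches, so I'll correct the offset, lower it and start inserting.

{"fn": "send_rows", "kwargs": {"plan": [[[0, 0, -0.015, 0, 0], [0, 0, -0.015, -0.05, 0], [0, 0, -0.015, -0.1, 0], [0, 0, -0.015, -0.14, 0], [0, 0, -0.015, -0.14, 0], [0, 0.05, -0.018, -0.14, 0], [0, 0.1, -0.022, -0.14, 0], [0, 0.15, -0.025, -0.14, 0], [0, 0.2, -0.029, -0.14, 0], [0, 0.2, -0.029, -0.14, 0]]]}}

```text
t: 6.25
tool_pos: [0.4405, -0.0608, 0.037]
orientation: [-3.14, 0.111, -0.0]
force: [-0.1, -0.2, -2.0]
opening: 0.0659
gripper_force: 19.9
```

{"fn": "send_rows", "kwargs": {"plan": [[[0, 0.04, -0.003, 0, 0], [0, 0.08, -0.006, 0, 0], [0, 0.12, -0.008, 0, 0], [0, 0.165, -0.012, 0, 0], [0, 0.165, -0.012, 0, 0]]]}}

```text
t: 6.67
tool_pos: [0.4745, -0.0635, 0.0381]
orientation: [3.139, -0.111, 0.003]
force: [0.1, -0.0, -2.4]
opening: 0.066
gripper_force: 19.9
```

{"fn": "send_rows", "kwargs": {"plan": [[[-1, 0, 0, -0.005, 0], [-1, 0, 0, -0.005, 0], [-1, 0, 0, -0.005, 0], [-1, 0, 0, -0.005, 0], [-1, 0, 0, 0.1, 0], [-1, 0, 0, 0.2, 0], [-1, 0, 0, 0.3, 0], [-1, 0, 0, 0.35, 0], [-1, 0, 0, 0.35, 0], [1, -0.1, 0.02, 0.35, 0], [1, -0.2, 0.03, 0.35, 0], [1, -0.28, 0.035, 0.35, 0], [1, -0.28, 0.035, 0.35, 0], [1, -0.28, 0.035, 0.35, 0], [1, -0.28, 0.035, 0.35, 0], [1, -0.28, 0.035, 0.35, 0]]]}}

```text
t: 8.0
tool_pos: [0.4172, -0.0563, 0.1075]
orientation: [-3.14, 0.111, -0.0]
force: [0.6, -0.2, 0.3]
opening: 0.0509
gripper_force: 0.0
```

Run:
```python
from h import *
s=telemetry.read_state();print(s['tool_pos'],s['opening'],s['force'])
im,d,W=cloud('top')
p=W.reshape(-1,3)
for z in((.052,.068),(.02,.035)):
    m=(p[:,0]>.41)&(p[:,0]<.487)&(abs(p[:,1]+.06)<.06)&(p[:,2]>z[0])&(p[:,2]<z[1]); q=p[m]; print(len(q))
    if len(q)>5: print(q.min(0),q.max(0),cv2.boxPoints(cv2.minAreaRect(q[:,:2].astype(np.float32))))
cv2.imwrite('pics/rel.png',cv2.resize(im[170:290,260:410],None,fx=4,fy=4,interpolation=3))
```

```text
[ 0.41720032 -0.05630878  0.10751542] 0.050919588564720036 [ 0.6022255  -0.20318955  0.32302771]
79
[ 0.45002559 -0.10183479  0.05200665] [ 0.48565994 -0.02105058  0.06568296] [[ 0.44842163 -0.10164981]
 [ 0.48272648 -0.10306689]
 [ 0.4860619  -0.02232337]
 [ 0.45175704 -0.02090628]]
48
[ 0.43923803 -0.10057507  0.02218363] [ 0.48479879 -0.02367583  0.03495432] [[ 0.4222178  -0.03784803]
 [ 0.4505688  -0.10632412]
 [ 0.4847988  -0.09215193]
 [ 0.45644778 -0.02367584]]
```

View pics/rel.png

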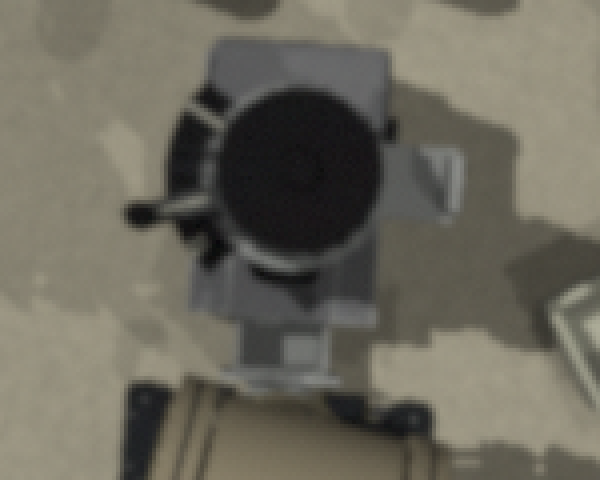

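The drawer sits in the bay mouth (crop 283,350) with its plate at row 380, about 40 mm short of home. I'll close the fingers behind the lip and push.

{"fn": "send_rows", "kwargs": {"plan": [[[1, -0.05, -0.01, 0, 0], [1, -0.05, -0.01, 0, 0], [1, -0.05, -0.01, 0, 0], [1, -0.05, -0.01, 0, 0], [1, -0.05, -0.01, -0.1, 0], [1, -0.05, -0.01, -0.2, 0], [1, -0.05, -0.01, -0.3, 0], [1, -0.05, -0.01, -0.38, 0], [1, -0.05, -0.01, -0.38, 0], [1, 0, -0.015, -0.38, 0], [1, 0.05, -0.019, -0.38, 0], [1, 0.09, -0.022, -0.38, 0], [1, 0.13, -0.025, -0.38, 0], [1, 0.16, -0.027, -0.38, 0], [1, 0.16, -0.027, -0.38, 0]]]}}

```text
t: 9.3
tool_pos: [0.45, -0.0617, 0.0323]
orientation: [3.139, -0.111, 0.002]
force: [-0.2, -0.4, 0.4]
opening: 0.0007
gripper_force: 0.0
```

{"fn": "send_rows", "kwargs": {"plan": [[[1, 0.02, -0.001, 0, 0], [1, 0.04, -0.002, 0, 0], [1, 0.06, -0.004, 0, 0], [1, 0.065, -0.005, 0, 0], [1, 0.07, -0.005, 0, 0], [1, 0.07, -0.005, 0, 0]]]}}

```text
t: 9.8
tool_pos: [0.4628, -0.0627, 0.0316]
orientation: [3.14, -0.111, 0.0]
force: [-2.2, 0.1, 2.1]
opening: 0.0001
gripper_force: 1.2
```

{"fn": "send_rows", "kwargs": {"plan": [[[1, 0.01, -0.001, 0, 0], [1, 0.02, -0.001, 0, 0], [1, 0.025, -0.002, 0, 0], [1, 0.025, -0.002, 0, 0]]]}}

```text
t: 10.13
tool_pos: [0.4634, -0.0626, 0.0309]
orientation: [-3.139, 0.111, 0.015]
force: [-24.0, 1.8, 21.0]
opening: 0.0004
gripper_force: 12.4
```

{"fn": "send_rows", "kwargs": {"plan": [[[1, 0.01, -0.001, 0, 0], [1, 0.015, -0.001, 0, 0], [1, 0.015, -0.001, 0, 0]]]}}

```text
t: 10.38
tool_pos: [0.4636, -0.0626, 0.0305]
orientation: [-3.138, 0.111, 0.025]
force: [-38.9, 2.0, 35.1]
opening: 0.0003
gripper_force: 20.1
```

Firm stop reached at 39 N. I'll back off, lift and check that the plate is flush.

{"fn": "send_rows", "kwargs": {"plan": [[[1, -0.05, 0.003, 0, 0], [1, -0.15, 0.01, 0, 0], [1, -0.25, 0.018, 0, 0], [1, -0.25, 0.018, 0.2, 0], [1, -0.25, 0.018, 0.4, 0], [1, -0.25, 0.018, 0.6, 0], [1, -0.25, 0.2, 0.8, 0], [1, -0.25, 0.4, 1, 0], [1, -0.25, 0.6, 1, 0], [1, -0.25, 0.8, 1, 0], [1, -0.25, 1, 1, 0], [1, -0.25, 1, 1, 0], [1, -0.25, 1, 1, 0]]]}}

```text
t: 11.47
tool_pos: [0.4208, 0.1403, 0.2323]
orientation: [-3.138, 0.104, -0.003]
force: [-0.2, -0.5, -0.2]
opening: 0.0006
gripper_force: 0.0
```

Run:
```python
from h import *
s=telemetry.read_state();print(s['tool_pos'],s['opening'],s['force'])
im,d,W=cloud('top')
p=W.reshape(-1,3)
r=np.radians(-4); dx=p[:,:2]-[.5883,-.068]; X=dx[:,0]*np.cos(r)+dx[:,1]*np.sin(r); Y=-dx[:,0]*np.sin(r)+dx[:,1]*np.cos(r)
for ys in((-.04,-.025),(-.02,.02),(.025,.04)):
    m=(Y>ys[0])&(Y<ys[1])&(X>-.16)&(X<-.06); 
    o=np.argsort(X[m]); print(ys,[(round(a*1000),round(b*1000)) for a,b in zip(X[m][o],p[m,2][o])][::max(1,m.sum()//25)])
cv2.imwrite('pics/home.png',cv2.resize(im[170:290,260:410],None,fx=4,fy=4,interpolation=3))
```

```text
[0.42084726 0.14030493 0.23228707] 0.0005940176740297292 [-0.19249917 -0.47508393 -0.22590665]
(-0.04, -0.025) [(-159, -1), (-155, -2), (-152, 2), (-147, 1), (-143, 3), (-140, 6), (-135, -2), (-131, 3), (-126, -1), (-123, 5), (-120, -1), (-117, 3), (-112, -2), (-108, -2), (-103, 0), (-97, 59), (-94, 68), (-89, 71), (-86, 70), (-83, 68), (-80, 70), (-77, 64), (-72, 68), (-69, 72), (-64, 67), (-61, 69)]
(-0.02, 0.02) [(-160, 0), (-156, 1), (-152, -1), (-148, 2), (-144, 1), (-140, -2), (-136, 3), (-131, 4), (-128, 0), (-123, 2), (-119, 4), (-115, -1), (-110, 33), (-106, 2), (-103, 37), (-98, 63), (-94, 72), (-90, 67), (-87, 70), (-83, 70), (-80, 66), (-76, 72), (-73, 71), (-69, 112), (-65, 116), (-62, 115)]
(0.025, 0.04) [(-160, 2), (-156, 1), (-151, 2), (-148, 2), (-145, 3), (-140, -2), (-136, -2), (-133, 3), (-128, 1), (-125, -2), (-120, 2), (-116, -3), (-113, 0), (-110, 2), (-105, 2), (-99, 61), (-94, 66), (-91, 71), (-88, 69), (-83, 71), (-80, 70), (-77, 71), (-74, 71), (-69, 68), (-66, 71), (-63, 70)]
```

View pics/home.png

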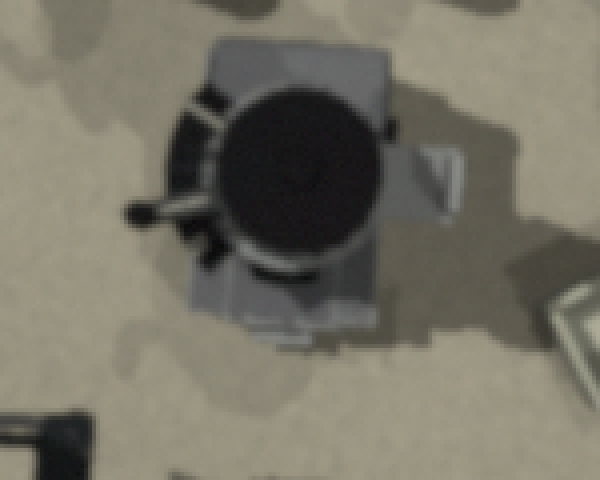

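The plate is flush: -95 to -100 mm in the mill frame on both sides, lip at crop (280,335), so the drawer is home. Next is the lever post at crop (140,213).

{"fn": "send_rows", "kwargs": {"plan": [[[0, 0, 0, 0.12, 0.11], [0, 0, 0, 0.24, 0.22], [0, 0, 0, 0.35, 0.33], [0, 0, 0, 0.35, 0.44], [0, 0, 0, 0.35, 0.55], [0, 0, 0, 0.35, 0.66], [0, 0, 0, 0.35, 0.77], [0, 0, 0, 0.35, 0.88], [0, 0, 0, 0.35, 1], [0, 0, 0, 0.35, 1], [0, 0, 0, 0.35, 1]]]}}

```text
t: 12.43
tool_pos: [0.4209, 0.1357, 0.3015]
orientation: [2.778, 1.466, 0.0]
force: [-0.8, 0.6, -0.4]
opening: 0.0468
gripper_force: 0.0
```

{"fn": "send_rows", "kwargs": {"plan": [[[0, 0.1, -0.08, 0, 0.11], [0, 0.2, -0.16, 0, 0.22], [0, 0.3, -0.24, 0, 0.33], [0, 0.4, -0.32, 0, 0.44], [0, 0.5, -0.4, 0, 0.55], [0, 0.6, -0.48, 0, 0.66], [0, 0.71, -0.565, 0, 0.77], [0, 0.71, -0.565, 0, 0.815], [0, 0.71, -0.565, 0, 0.815], [0, 0.71, -0.565, 0, 0.815]]]}}

```text
t: 13.27
tool_pos: [0.5625, 0.0232, 0.3013]
orientation: [-1.923, -2.483, 0.001]
force: [0.0, 0.6, -0.3]
opening: 0.0465
gripper_force: 0.0
```

{"fn": "send_rows", "kwargs": {"plan": [[[0, 0, 0.02, -0.1, 0], [0, 0, 0.02, -0.2, 0], [0, 0, 0.02, -0.3, 0], [0, 0, 0.02, -0.38, 0], [0, 0, 0.02, -0.38, 0], [0.6, 0, 0.02, -0.38, 0], [0.8, 0, 0.02, -0.38, 0], [0.8, 0, 0.02, -0.38, 0], [0.8, 0, 0.02, -0.38, 0], [0.8, 0, 0.02, -0.38, 0], [0.8, 0, 0.02, -0.38, 0]]], "force": 12}}

```text
t: 14.18
tool_pos: [0.5629, 0.0278, 0.2269]
orientation: [1.916, 2.489, 0.001]
force: [-2.6, 0.5, 5.0]
opening: 0.0176
gripper_force: 12.0
```

Run:
```python
from h import *
s=telemetry.read_state();p=s['tool_pos'];print(p,s['opening'],s['gripper_force'],s['force'])
d=p[:2]-[.5883,-.068]; a=np.degrees(np.arctan2(d[1],d[0])); print(a,np.hypot(*d))
for k in range(1,13):
    t=a-k*(a-55)/12; e=np.array([.5883,-.068])+.1*np.array([np.cos(np.radians(t)),np.sin(np.radians(t))])-p[:2]; print(np.round(e/.2,3),round((t-a)/60,3))
```

```text
[0.56294429 0.0277826  0.22688354] 0.017624281535083285 12.00266495347023 [-2.62692994  0.47926608  4.99648958]
104.82731260392288 0.09908188167801606
[0.034 0.012] -0.069
[0.07  0.018] -0.138
[0.106 0.021] -0.208
[0.142 0.021] -0.277
[0.178 0.018] -0.346
[0.214 0.013] -0.415
[0.25  0.006] -0.484
[ 0.285 -0.004] -0.554
[ 0.318 -0.017] -0.623
[ 0.351 -0.032] -0.692
[ 0.383 -0.05 ] -0.761
[ 0.414 -0.069] -0.83
```

{"fn": "send_rows", "kwargs": {"plan": [[[0.8, 0.034, 0.008, 0, -0.07], [0.8, 0.07, 0.015, 0, -0.14], [0.8, 0.106, 0.02, 0, -0.21], [0.8, 0.142, 0.021, 0, -0.28], [0.8, 0.178, 0.018, 0, -0.35], [0.8, 0.214, 0.013, 0, -0.415], [0.8, 0.25, 0.006, 0, -0.485], [0.8, 0.285, -0.004, 0, -0.555], [0.8, 0.318, -0.017, 0, -0.625], [0.8, 0.351, -0.032, 0, -0.69], [0.8, 0.383, -0.05, 0, -0.76], [0.8, 0.383, -0.05, 0, -0.76], [0.8, 0.383, -0.05, 0, -0.76]]], "force": 25}}

```text
t: 15.27
tool_pos: [0.6396, 0.0152, 0.2269]
orientation: [2.73, 1.547, -0.001]
force: [-5.0, -8.3, 6.4]
opening: 0.0177
gripper_force: 25.0
```

{"fn": "send_rows", "kwargs": {"plan": [[[0.8, 0.015, -0.009, 0, -0.035], [0.8, 0.031, -0.019, 0, -0.07], [0.8, 0.031, -0.019, 0, -0.07]]]}}

```text
t: 15.52
tool_pos: [0.642, 0.0135, 0.2267]
orientation: [-2.785, -1.446, 0.012]
force: [-26.0, -1.1, 18.5]
opening: 0.0174
gripper_force: 25.0
```

The stop is felt at about 56.6° (locked predicted at 56°). I'll relax, open and lift, then check.

{"fn": "send_rows", "kwargs": {"plan": [[[0.8, -0.012, 0.007, 0, 0], [0.8, -0.012, 0.007, 0, 0], [0, -0.012, 0.007, 0, 0], [0, -0.012, 0.007, 0, 0], [0, -0.012, 0.007, 0, 0], [0, -0.012, 0.007, 0, 0], [0, -0.012, 0.007, 0.1, 0], [0, -0.012, 0.007, 0.25, 0], [0, -0.012, 0.007, 0.4, 0], [0, -0.2, 0.1, 0.4, 0], [0, -0.4, 0.2, 0.4, 0], [0, -0.6, 0.3, 0.4, 0], [0, -0.8, 0.4, 0.4, 0], [0, -1, 0.5, 0.4, 0], [0, -1, 0.5, 0.4, 0], [0, -1, 0.5, 0.4, 0]]]}}

```text
t: 16.85
tool_pos: [0.4435, 0.1156, 0.3063]
orientation: [-2.784, -1.455, -0.003]
force: [0.6, -0.8, 1.3]
opening: 0.0465
gripper_force: 0.0
```

Run:
```python
from h import *
s=telemetry.read_state();print(s['tool_pos'],s['opening'],s['force'])
im,d,W=cloud('top'); im2,_,S=cloud('scene')
for A in(W,S):
    p=A.reshape(-1,3); m=(abs(p[:,0]-.644)<.05)&(abs(p[:,1]-.015)<.03)&(p[:,2]>.225)&(p[:,2]<.245); q=p[m].mean(0)
    e=q[:2]-[.5883,-.068]; print(m.sum(),q,np.degrees(np.arctan2(e[1],e[0])),np.hypot(*e))
    m=(abs(p[:,0]-.58)<.05)&(abs(p[:,1]+.17)<.03)&(p[:,2]>.225)&(p[:,2]<.245); print('fin',p[m].mean(0))
a=cv2.resize(im[170:290,260:410],None,fx=2.6,fy=2.6,interpolation=3); b=cv2.resize(im2[120:260,240:380],None,fx=2.8,fy=2.8,interpolation=3)
o=np.zeros((400,790,3),np.uint8); o[:a.shape[0],:a.shape[1]]=a; o[:b.shape[0],395:395+b.shape[1]]=b; cv2.imwrite('pics/lock.png',o)
```

```text
[0.44346169 0.11558764 0.30627861] 0.04652955529203818 [ 0.63365952 -0.80888957  1.26502096]
43 [0.64358596 0.01481504 0.23866404] 56.27357901226384 0.09957342838670467
fin [ 0.58208606 -0.16206541  0.23896576]
45 [0.64610132 0.01308385 0.23460165] 54.516499643009524 0.0995770241916351
fin [ 0.58410406 -0.16430096  0.23727944]
```

View pics/lock.png

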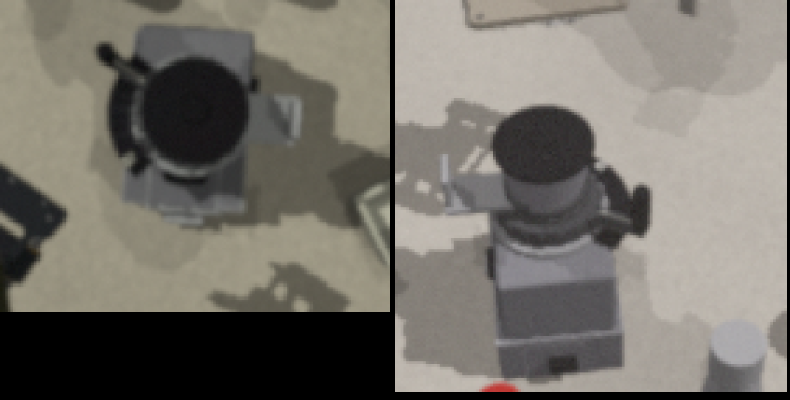

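The lever is on the long mark (crop 105,50) at about 56°, so the collar is locked. The fin is at (295,118) and still shut. Next is the shutter.

{"fn": "send_rows", "kwargs": {"plan": [[[0.35, 0, -0.12, 0, -0.11], [0.35, 0, -0.24, 0, -0.22], [0.35, 0, -0.36, 0, -0.33], [0.35, 0, -0.48, 0, -0.44], [0.35, 0, -0.6, 0, -0.55], [0.35, 0, -0.7, 0, -0.66], [0.35, 0, -0.8, 0, -0.77], [0.35, 0, -0.9, 0, -0.88], [0.35, 0, -1, 0, -0.985], [0.35, 0, -1, 0, -0.985], [0.35, 0, -1, 0, -0.985]]]}}

```text
t: 17.87
tool_pos: [0.446, -0.0877, 0.3053]
orientation: [-3.139, 0.114, 0.001]
force: [0.3, -0.6, 0.1]
opening: 0.03
gripper_force: 0.0
```

{"fn": "send_rows", "kwargs": {"plan": [[[0.35, 0.1, -0.1, 0, 0], [0.35, 0.2, -0.2, 0, 0], [0.35, 0.35, -0.3, 0, 0], [0.35, 0.5, -0.385, 0, 0], [0.35, 0.6, -0.385, 0, 0], [0.35, 0.695, -0.385, 0, 0], [0.35, 0.695, -0.385, 0, 0], [0.35, 0.695, -0.385, 0, 0], [0.35, 0.695, -0.385, 0, 0]]]}}

```text
t: 18.62
tool_pos: [0.5843, -0.1625, 0.3052]
orientation: [-3.139, 0.108, 0.001]
force: [-1.0, 0.8, 0.8]
opening: 0.0305
gripper_force: 0.0
```

{"fn": "send_rows", "kwargs": {"plan": [[[0.35, 0, 0, -0.1, 0], [0.35, 0, 0, -0.2, 0], [0.35, 0, 0, -0.3, 0], [0.35, 0, 0, -0.35, 0], [0.35, 0, 0, -0.39, 0], [0.35, 0, 0, -0.39, 0], [0.35, 0, 0, -0.39, 0]]]}}

```text
t: 19.2
tool_pos: [0.5844, -0.163, 0.2283]
orientation: [3.139, -0.111, 0.001]
force: [0.4, -0.1, 0.8]
opening: 0.0304
gripper_force: 0.0
```

{"fn": "send_rows", "kwargs": {"plan": [[[0.95, 0, 0, 0, 0], [0.95, 0, 0, 0, 0], [0.95, 0, 0, 0, 0], [0.95, 0, 0, 0, 0], [0.95, 0, 0, 0, 0], [0.95, 0, 0, 0, 0]]], "force": 20}}

```text
t: 19.7
tool_pos: [0.5848, -0.1633, 0.2285]
orientation: [3.139, -0.111, 0.002]
force: [-0.4, -0.7, 3.0]
opening: 0.0081
gripper_force: 20.0
```

Fin gripped: the opening is 8.1 mm. I'll pull 35 mm along the mill's -y, then nudge it against the stop.

{"fn": "send_rows", "kwargs": {"plan": [[[0.95, -0.002, -0.03, 0, 0], [0.95, -0.004, -0.06, 0, 0], [0.95, -0.007, -0.1, 0, 0], [0.95, -0.009, -0.13, 0, 0], [0.95, -0.011, -0.155, 0, 0], [0.95, -0.012, -0.17, 0, 0], [0.95, -0.012, -0.17, 0, 0]]], "force": 30}}

```text
t: 20.28
tool_pos: [0.5824, -0.1958, 0.2284]
orientation: [-3.137, 0.11, -0.002]
force: [-0.7, 9.7, 7.6]
opening: 0.0078
gripper_force: 30.0
```

{"fn": "send_rows", "kwargs": {"plan": [[[0.95, -0.001, -0.01, 0, 0], [0.95, -0.001, -0.02, 0, 0], [0.95, -0.001, -0.02, 0, 0]]]}}

```text
t: 20.53
tool_pos: [0.5825, -0.1961, 0.2283]
orientation: [-3.132, 0.106, -0.001]
force: [-0.7, 24.6, 10.5]
opening: 0.0082
gripper_force: 30.0
```

{"fn": "send_rows", "kwargs": {"plan": [[[0.95, 0, 0.015, 0, 0], [0.95, 0, 0.015, 0, 0], [0.45, 0, 0.015, 0, 0], [0.45, 0, 0.015, 0, 0], [0.45, 0, 0.015, 0, 0], [0.45, 0, 0.015, 0.1, 0], [0.45, 0, 0.015, 0.25, 0], [0.45, 0, 0.015, 0.4, 0], [0.45, -0.2, 0, 0.4, 0], [0.45, -0.4, -0.1, 0.4, 0], [0.45, -0.6, -0.2, 0.4, 0], [0.45, -0.8, -0.3, 0.4, 0], [0.45, -0.9, -0.5, 0.4, 0], [0.45, -0.9, -0.5, 0.4, 0], [0.45, -0.9, -0.5, 0.4, 0]]]}}

```text
t: 21.78
tool_pos: [0.3997, -0.3035, 0.3075]
orientation: [3.139, -0.119, -0.001]
force: [0.3, 0.3, 0.2]
opening: 0.0254
gripper_force: 0.0
```

Run:
```python
from h import *
s=telemetry.read_state();print(s['tool_pos'],s['opening'],s['force'])
im,d,W=cloud('top'); im2,_,S=cloud('scene')
for A in(W,S):
    p=A.reshape(-1,3); m=(abs(p[:,0]-.644)<.05)&(abs(p[:,1]-.015)<.03)&(p[:,2]>.225)&(p[:,2]<.245); q=p[m].mean(0)
    e=q[:2]-[.5883,-.068]; print(m.sum(),q,np.degrees(np.arctan2(e[1],e[0])))
    m=(abs(p[:,0]-.58)<.05)&(abs(p[:,1]+.19)<.05)&(p[:,2]>.225)&(p[:,2]<.245); print('fin',p[m].mean(0))
a=cv2.resize(im[90:300,150:490],None,fx=2,fy=2,interpolation=3); cv2.imwrite('pics/end.png',a)
```

```text
[ 0.39970932 -0.30354807  0.30747147] 0.025406248378329714 [0.2692013  0.32289592 0.17442904]
43 [0.64335753 0.01478315 0.23811847] 56.372860611621384
fin [ 0.5800372  -0.19359264  0.23795196]
48 [0.64626853 0.01301837 0.23397119] 54.416331397472284
fin [ 0.58238234 -0.19597603  0.23691796]
```

View pics/end.png

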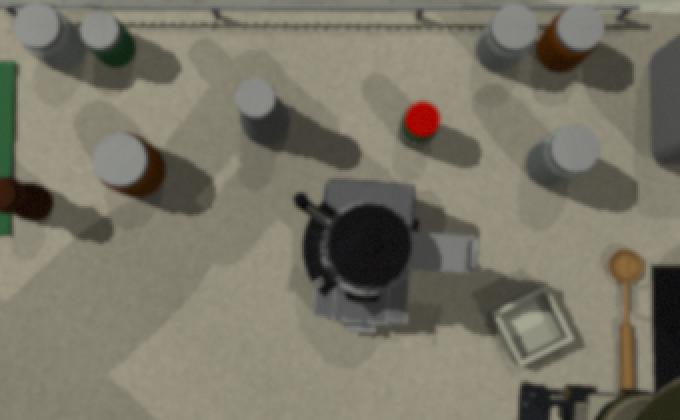

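The fin (470,252) is 127 mm from the axis, which is fully open. The lever is on the locked mark (302,202), the drawer is home (362,325) and the bystanders have not moved.

```bash
python3 -c "
from plant import order
print(order.close_job())"
```

```text
the job is handed in; nothing more can be done
None
```

The job is handed in: the drawer is fully home, the collar is turned to the locked mark, the shutter was then pulled open to its stop, and the jars and other things were left where they stood.

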